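# Lay the oat cakes out on the cooling rack

### The job

With the spatula, move every oat cake that is still on the baking sheet onto the cooling rack, setting each down gently, flat, right way up, well on the rack and clear of all the other cakes. Keep the hand off the cakes, do not touch the ones already on the rack with the spatula or disturb the jar, tin and tub, and finally put the spatula back on its rest the way it lay.

Things in the scene. Friction and masses are not known exactly. Their poses are not given: they have to be found in the camera images.
- cake1: plain round hard oat cake, diameter 100 mm, 14 mm thick, 85 g; origin at the centre of its underside, z up. Underside flat to 34 mm radius, then sloping up to 4.5 mm at the rim, so a thin blade run along the surface rides in under it. Slides easily on the blade (friction 0.18), not on sheet or rack (about 1). Starts on the sheet, to be moved; None if absent
- cake2: plain round hard oat cake, diameter 100 mm, 14 mm thick, 85 g; origin at the centre of its underside, z up. Underside flat to 34 mm radius, then sloping up to 4.5 mm at the rim, so a thin blade run along the surface rides in under it. Slides easily on the blade (friction 0.18), not on sheet or rack (about 1). Starts on the sheet, to be moved; None if absent
- cake3: plain round hard oat cake, diameter 100 mm, 14 mm thick, 85 g; origin at the centre of its underside, z up. Underside flat to 34 mm radius, then sloping up to 4.5 mm at the rim, so a thin blade run along the surface rides in under it. Slides easily on the blade (friction 0.18), not on sheet or rack (about 1). Starts on the sheet, to be moved; None if absent
- done1: an oat cake of the same kind, already lying on the cooling rack at the start (to be left alone); origin at the centre of its underside; None if absent
- done2: an oat cake of the same kind, already lying on the cooling rack at the start (to be left alone); origin at the centre of its underside; None if absent
- done3: an oat cake of the same kind, already lying on the cooling rack at the start (to be left alone); origin at the centre of its underside; None if absent
- done4: an oat cake of the same kind, already lying on the cooling rack at the start (to be left alone); origin at the centre of its underside; None if absent
- done5: an oat cake of the same kind, already lying on the cooling rack at the start (to be left alone); origin at the centre of its underside; None if absent
- done6: an oat cake of the same kind, already lying on the cooling rack at the start (to be left alone); origin at the centre of its underside; None if absent
- sheet: fixed baking sheet: flat aluminium plate with a silicone mat, 245 mm (its x) by 280 mm (its y), its top 4 mm above the counter, rimless. Origin on the counter under its centre, x away from the robot, z up
- rack: fixed wire cooling rack 300 mm (its x) by 380 mm (its y), flat top 20 mm above the counter, no rim. The close wires carry a blade or a cake like a plate. Origin on the counter under its centre, z up. Sheet and rack stand side by side in front of the robot, either one on the left
- spatula: offset spatula, 0.22 kg: flat steel blade 90 mm long (x -45 to +45), 76 wide, 2 thick, bevelled in front; a 22 mm wide neck rises behind it from x -42 to -85 mm; black handle parallel to it, x -82 to -212, 20 mm wide (y), 24 high, its centre line 58 mm above the blade's underside. Origin at the centre of the blade's underside, x from handle to blade, z up; centre of mass near x -72
- spatula_tip (a point): middle of the lower front edge of the spatula's blade, 45 mm ahead of its origin; axes as the spatula
- spatula_grip (a point): grip point inside the spatula's handle: on its centre line, 120 mm behind the blade's centre and 58 mm above the blade's underside; axes as the spatula. The fingers close across the handle's 20 mm along y
- rest: fixed steel spatula rest: a plate 105 by 84 mm, 4 mm thick, under the blade; 195 mm behind its centre (-x) a thin upright with a notch 30 mm wide, its floor 50 mm and its prongs 68 mm above the counter, carries the handle. Origin on the counter under the plate's centre, z up, x as the resting spatula points. The spatula at home has its origin 4 mm above this, axes alike
- pickle_jar: bystander: glass jar, 90 mm in diameter, 105 mm high; origin at the centre of its foot
- tin: bystander: food tin, 86 mm in diameter, 65 mm high; origin at the centre of its foot
- tub: bystander: cream plastic food tub with a white lid, 102 mm in diameter, 72 mm high; origin at the centre of its foot
Mind the look-alikes: they are no part of the job. Leave any pink or yellow look-alike of the cake3 alone.

How it is judged:
By the outcome, as a careful person would: the job done as asked, in the order asked, and still so for the second after the job is handed in, with the robot touching nothing.
Of cake1, cake2, cake3 only 2 to 3 are there at a start; the rules pass over those that are not, and their reading is None.
Of done1, done2, done3, done4, done5, done6 only 1 to 2 are there at a start; the rules pass over those that are not, and their reading is None.
At some moment in a run one of cake1, cake2, cake3 may be knocked a few centimetres aside while the robot is not near it.
It also fails if it takes over 210 s, if anything falls off the work surface, if the arm or the gripper's body presses on something with over 40 N, if the wrist force passes 120 N, or if a joint passes its speed limit or range.

### The arm

A 7-joint arm with a two-finger parallel gripper is mounted at the origin on the work surface. World frame = base frame: x ahead of the robot, y to its left, z up, the work surface at z = 0. Lengths are in m, angles in rad, forces in N, time in s.
With the tool pointing down it reaches from about 0.4 to 0.85 m from the base axis. Payload 4.5 kg.
Tool frame: the origin (TCP) lies between the finger pads; the fingertips stand 14 mm ahead of it and the grasp point (between the pads) lies 5 mm behind it; x points along the fingers, z is the direction in which the jaws open and shut, and the axes are right-handed (so a half turn about x gives the same grasp; the last joint's range is limited). The gripper opens to 88 mm and grips with 3 to 60 N. Pads are 18 mm wide; open, the fingers measure 123 mm over their backs; the gripper's body (75 mm by 187 mm) begins 45 mm behind the grasp point.
Start: joints at [-1.182, 0.689, -0.195, 1.565, 0.157, 0.902, -0.215], TCP at [0.217, 0.586, 0.253] pointing down, gripper open.
Joint ranges: [-3.01, 3.01], [-0.46, 2.08], [-1.47, 1.51], [0.13, 2.56], [-1, 4.14], [0.04, 2.09], [-2.66, 2.66]. Speed limits (rad/s): [2.57, 2.57, 3.14, 3.14, 3.14, 3.14, 3.14].

### API

Orientations are given as a unit quaternion [x, y, z, w].
In Python, from plant import r, cams gives the robot as it stands.
- The arm moves only by the tool apply_moves, never from a script. Its arguments are lists of equal length, an entry for each row: "travel": the shift along the world's x, y, z in cm, a list of three; "roll": the turn about the world's z in degrees; "gripper": the finger opening in cm, from 0 to 8.81. In form: {"travel": [[x, y, z], ...], "roll": [roll, ...], "gripper": [gripper, ...]}. A call has exactly 8 rows; each row is the pose to reach, as a shift and turn from the pose commanded when the call began; what a row does not reach only later rows make up. A row lasts 1/12 s, in which the tool goes at most 41.7 mm and 7.16 degrees, less where a joint would pass 70% of its speed; a pose out of reach is approached as far as the arm can. A call with a gripper value outside its range is refused whole. The fingers move at their own pace and stop on an object; "newtons" is the grip in N (left out, the last holds). Time passes only in rows, so rows that repeat a pose let the fingers close, or fill a call up. It gives the time, the measured TCP pose, the force and the opening at its end, in the units of the state.
- r.get_state(): the state, without advancing time (a new reading comes with each control period).
- cams.snapshot(name): name is "side" or "top"; returns a dict with "image" (384x512x3 uint8, red, green, blue), "fx", "fy", "cx", "cy" (pixels), "R" (3x3) and "t" (3): a world point X has camera coordinates R X + t. Camera axes: x right, y down, z forward; pixel columns grow to the right and rows downward; lengths in m; the calibration is good to about 2 mm. A picture is of the moment at which its call begins. There is no depth.
- r.finish_job(): hands the job in, once; it reports no verdict.
The state is a dict: "clock": time; "q": joint angles; "qd": joint speeds; "joint_torque": joint torques, N m; "tool_pos": TCP position; "eef_rot": TCP orientation; "contact_force": force on the tool from outside, world axes, zero at the start; "moment": the same for the moment, N m; "opening": opening from 0.0 (shut) to 1.0 (fully open).
Only numpy, scipy, OpenCV 4.12 (cv2) and the standard library are available. Lean on these libraries where they do the work, as an engineer would, in place of code of your own. Each camera call takes 0.05 s, during which the arm holds its last target. There are 200 camera calls.

## Working session

There is one attempt and no reset: what is moved stays moved. The work goes in short steps, Python scripts to look and compute and a tool call to move; the robot and the scene stay as the last step left them, time stands still between calls to the robot, and variables do not carry over. Pictures are saved under pics/ and viewed, about 12 in all and at most 16, crops included, and the job is handed in when it is done.

Besides the shell and the picture viewer there is one more tool, called after "Request:" as name([rows], argument=value, ...), one row to a line, values as JSON. apply_moves: Moves the arm, as the interface text tells. Its arguments: {"type":"object","properties":{"travel":{"type":"array","items":{"type":"array","items":{"type":"number"}}},"roll":{"type":"array","items":{"type":"number"}},"gripper":{"type":"array","items":{"type":"number"}},"newtons":{"type":"number"}},"required":["travel","roll","gripper"]}

```bash
ls; mkdir -p pics; cat > h.py <<'E'
import numpy as np, cv2
from plant import r, cams
def ray(s,uv,z):
    R=np.array(s["R"]);t=np.array(s["t"]);c=-R.T@t
    d=R.T@np.array([(uv[0]-s["cx"])/s["fx"],(uv[1]-s["cy"])/s["fy"],1.0])
    return c+d*(z-c[2])/d[2]
def proj(s,X):
    p=np.array(s["R"])@np.array(X)+np.array(s["t"])
    return np.array([s["fx"]*p[0]/p[2]+s["cx"],s["fy"]*p[1]/p[2]+s["cy"]])
def save(s,n): cv2.imwrite(f"pics/{n}.png",s["image"][:,:,::-1])
E
python3 - <<'E'
from h import *
for n in("top","side"):
    s=cams.snapshot(n); save(s,n+"0"); print(n,s["fx"],s["cx"],s["cy"],np.round(s["R"],3).tolist(),s["t"])
print(r.get_state())
E
```

```text
pics
top 439.1856958394039 254.98377109807305 192.33849688394542 [[-0.003, -1.0, -0.003], [-0.988, 0.004, -0.153], [0.153, 0.003, -0.988]] [0.00550907 0.58686786 1.60842624]
side 462.16234831722875 256.66919180211056 189.87580551369422 [[0.969, -0.246, -0.003], [-0.173, -0.675, -0.718], [0.175, 0.696, -0.696]] [-0.55149297  0.1789107   1.80808599]
{'clock': 0.1, 'q': array([-1.18220231,  0.68993664, -0.1945602 ,  1.56622596,  0.15728399,
        0.90252023, -0.21509493]), 'qd': array([ 1.58323046e-04, -2.69231781e-03, -6.56612376e-04, -2.01301020e-03,
       -1.31687467e-04,  4.43552653e-04,  1.69910692e-05]), 'joint_torque': array([-1.57082606e-03, -5.28503716e+01, -1.27087064e+00, -1.53840047e+01,
       -5.24936768e-02,  1.90402876e-03,  4.38675443e-05]), 'tool_pos': array([0.21694843, 0.58555165, 0.25197219]), 'eef_rot': array([-0.40431547,  0.58084183,  0.40358101,  0.57989148]), 'contact_force': array([ 0.66614825,  0.68595359, -0.78759888]), 'moment': array([ 0.01605399, -0.03881067, -0.04486356]), 'opening': 1.0038428224930802}
```

View pics/top0.png

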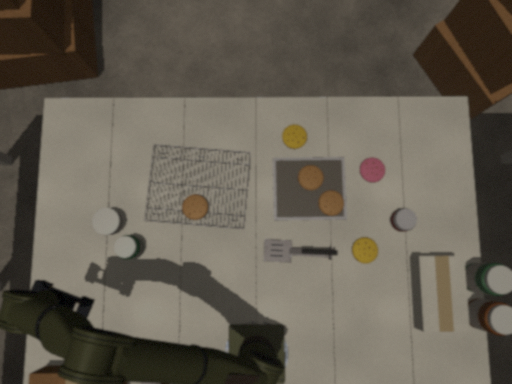

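View pics/side0.png

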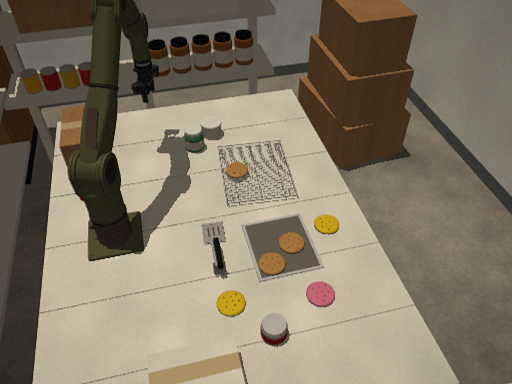

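The top view shows two brown cakes on the sheet, at (311,177) and (331,203), and one done cake on the rack at (195,207). The spatula blade is at (278,251) with its handle to the right, so it points to +y. The yellow and pink discs are look-alikes. Next I measure.

```bash
cat >> h.py <<'E'
def cakes(s,ztop_fn=None):
    hsv=cv2.cvtColor(s["image"],cv2.COLOR_RGB2HSV)
    m=cv2.inRange(hsv,(5,110,70),(17,255,230))
    n,l,st,c=cv2.connectedComponentsWithStats(m)
    return [(c[i],st[i]) for i in range(1,n) if 150<st[i][4]<1500]
E
python3 - <<'E'
from h import *
for n in("top","side"):
    s=cams.snapshot(n)
    print(n)
    for c,st in cakes(s):
        print(c.round(1),st,"sheet",ray(s,c,.0155).round(4),"rack",ray(s,c,.0315).round(4))
    im=s["image"]; hsv=cv2.cvtColor(im,cv2.COLOR_RGB2HSV)
    if n=="top":
        for p in [(300,210),(240,160),(278,251),(320,251),(285,240),(265,300),(270,205),(276,170),(290,251)]: print(p,im[p[1],p[0]],hsv[p[1],p[0]])
        big=cv2.resize(im[130:280,130:390],None,fx=3,fy=3,interpolation=cv2.INTER_CUBIC);cv2.imwrite("pics/topbig.png",big[:,:,::-1])
    else:
        big=cv2.resize(im[120:350,150:350],None,fx=2.6,fy=2.6,interpolation=cv2.INTER_CUBIC);cv2.imwrite("pics/sidebig.png",big[:,:,::-1])
E
```

```text
top
[17.6 11.1] [  0   0  31  18 314] sheet [1.3476 0.9754 0.0155] rack [1.3379 0.966  0.0315]
[502.6  13.6] [489   0  23  34 298] sheet [ 1.3264 -1.0098  0.0155] rack [ 1.3169 -1.0001  0.0315]
[471.3  64.6] [435  21  77  83 855] sheet [ 1.1063 -0.8648  0.0155] rack [ 1.0989 -0.8565  0.0315]
[310.3 177.2] [298 165  26  25 497] sheet [ 0.6499 -0.2096  0.0155] rack [ 0.6468 -0.2076  0.0315]
[330.4 202.5] [318 190  25  25 493] sheet [ 0.5513 -0.2844  0.0155] rack [ 0.5492 -0.2817  0.0315]
[194.8 206.6] [183 195  25  24 480] sheet [0.5372 0.2334 0.0155] rack [0.5353 0.2311 0.0315]
[ 45.8 378.7] [ 30 373  35  11 324] sheet [-0.0853  0.7592  0.0155] rack [-0.0812  0.7519  0.0315]
(300, 210) [77 73 63] [21 46 77]
(240, 160) [109 103  93] [ 19  37 109]
(278, 251) [101  96  92] [ 13  23 101]
(320, 251) [36 35 31] [24 35 36]
(285, 240) [120 114 106] [ 17  30 120]
(265, 300) [146 140 126] [ 21  35 146]
(270, 205) [144 138 123] [ 21  37 144]
(276, 170) [96 90 85] [14 29 96]
(290, 251) [88 83 78] [15 29 88]
side
[ 72.1 114.2] [ 61 106  23  18 311] sheet [-0.1869  0.8725  0.0155] rack [-0.1818  0.8475  0.0315]
[ 70.  136.6] [ 60 127  21  21 359] sheet [-0.1908  0.6798  0.0155] rack [-0.1856  0.657   0.0315]
[236.4 169.6] [226 162  22  16 274] sheet [0.5381 0.2445 0.0155] rack [0.5347 0.2268 0.0315]
[291.2 242.2] [278 232  27  21 440] sheet [ 0.6505 -0.2141  0.0155] rack [ 0.6458 -0.2264  0.0315]
[271.4 263.1] [258 252  28  23 494] sheet [ 0.5511 -0.2903  0.0155] rack [ 0.5475 -0.3018  0.0315]
```

View pics/topbig.png

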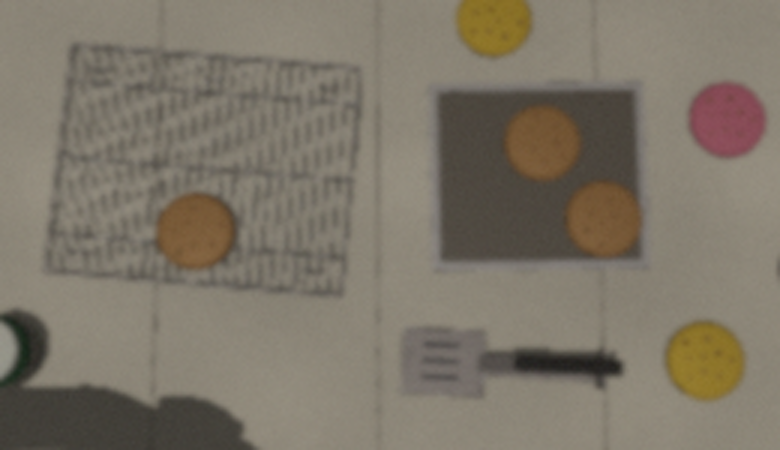

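View pics/sidebig.png

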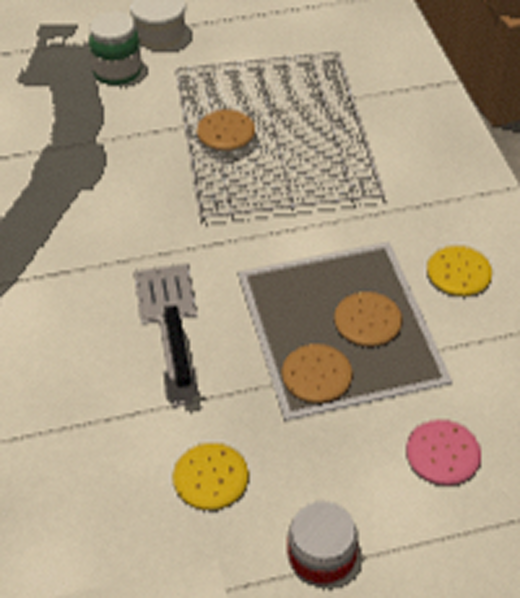

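The zoomed views confirm the layout. Now I measure the sheet, rack, spatula and bystanders from their outlines.

```bash
python3 - <<'E'
from h import *
from scipy.spatial.transform import Rotation as Ro
s=cams.snapshot("top"); im=s["image"]; g=cv2.cvtColor(im,cv2.COLOR_RGB2GRAY)
hsv=cv2.cvtColor(im,cv2.COLOR_RGB2HSV)
def rect(m,roi,z,nm):
    x0,y0,x1,y1=roi; k=np.zeros_like(m);k[y0:y1,x0:x1]=m[y0:y1,x0:x1]
    n,l,st,_=cv2.connectedComponentsWithStats(k); i=1+np.argmax(st[1:,4])
    ys,xs=np.nonzero(l==i); b=cv2.boxPoints(cv2.minAreaRect(np.c_[xs,ys].astype(np.float32)))
    P=np.array([ray(s,p,z)[:2] for p in b]); c=P.mean(0)
    e=[P[1]-P[0],P[2]-P[1]]
    print(nm,"px",b.round(1).tolist(),"c",c.round(4),"corners",P.round(3).tolist(),[ (np.linalg.norm(v).round(4),np.degrees(np.arctan2(v[1],v[0])).round(1)) for v in e]); return l==i
mat=((g<95)).astype(np.uint8)|(cv2.inRange(hsv,(5,110,70),(17,255,230))>0)
rect(mat.astype(np.uint8),(268,150,352,226),.004,"mat")
rk=cv2.morphologyEx((g<125).astype(np.uint8),cv2.MORPH_CLOSE,np.ones((5,5)))
rect(rk,(138,138,258,236),.02,"rack")
h=rect((g<62).astype(np.uint8),(295,238,345,265),.072,"handle")
bl=rect(cv2.morphologyEx((g<124).astype(np.uint8),cv2.MORPH_CLOSE,np.ones((3,3))),(255,232,293,270),.006,"blade")
t=cams.snapshot("side");im=t["image"];gg=cv2.cvtColor(im,cv2.COLOR_RGB2GRAY); s=t
rect((gg<50).astype(np.uint8),(205,230,235,280),.072,"handle side")
R=Ro.from_quat(r.get_state()["eef_rot"]).as_matrix(); print(R.round(3))
for p,z in [((294.5,136.5),.014),((372,169.5),.014),((365,249.5),.014)]: print(p,ray(cams.snapshot("top"),p,z).round(3))
E
```

```text
mat px [[276.0, 160.0], [343.0, 160.0], [343.0, 216.0], [276.0, 216.0]] c [ 0.6105 -0.2071] corners [[0.721, -0.079], [0.72, -0.34], [0.5, -0.333], [0.501, -0.077]] [(np.float64(0.2614), np.float64(-90.2)), (np.float64(0.2194), np.float64(178.1))]
rack px [[143.0, 221.5], [153.39999389648438, 134.39999389648438], [261.70001220703125, 147.1999969482422], [251.3000030517578, 234.39999389648438]] c [0.6252 0.2057] corners [[0.481, 0.428], [0.822, 0.4], [0.768, -0.023], [0.431, 0.018]] [(np.float64(0.342), np.float64(-4.7)), (np.float64(0.4262), np.float64(-97.2))]
handle px [[301.0, 248.0], [336.0, 248.0], [336.0, 255.0], [301.0, 255.0]] c [ 0.3648 -0.2262] corners [[0.378, -0.163], [0.377, -0.29], [0.352, -0.289], [0.352, -0.163]] [(np.float64(0.127), np.float64(-90.2)), (np.float64(0.0252), np.float64(178.2))]
blade px [[263.0, 238.0], [292.0, 238.0], [292.0, 262.0], [263.0, 262.0]] c [ 0.3724 -0.0808] corners [[0.418, -0.026], [0.417, -0.136], [0.327, -0.135], [0.328, -0.026]] [(np.float64(0.11), np.float64(-90.2)), (np.float64(0.0899), np.float64(179.1))]
handle side px [[212.60000610351562, 238.1999969482422], [218.6999969482422, 237.3000030517578], [223.39999389648438, 267.79998779296875], [217.3000030517578, 268.70001220703125]] c [ 0.3655 -0.2383] corners [[0.359, -0.168], [0.382, -0.169], [0.371, -0.309], [0.35, -0.307]] [(np.float64(0.0229), np.float64(-3.0)), (np.float64(0.1401), np.float64(-94.2))]
[[-0.    -0.938  0.347]
 [-0.     0.347  0.938]
 [-1.    -0.    -0.001]]
(294.5, 136.5) [ 0.812 -0.152  0.014]
(372, 169.5) [ 0.679 -0.449  0.014]
(365, 249.5) [ 0.373 -0.409  0.014]
```

```bash
python3 - <<'E'
from h import *
s=cams.snapshot("top"); t=cams.snapshot("side")
for p in [(154,144.3),(250,152.7),(244,228),(145.3,220.3)]: print("rack top",ray(s,p,.02).round(3))
for p in [(178,68),(337,53),(385,202),(205,223)]: print("rack side",ray(t,(150+p[0]/2.6,120+p[1]/2.6),.02).round(3))
for p in [(241,273),(388,245),(451,381),(287,417)]: print("sheet side",ray(t,(150+p[0]/2.6,120+p[1]/2.6),.004).round(3))
# handle axis
g=cv2.cvtColor(s["image"],cv2.COLOR_RGB2GRAY).astype(float); P=[]
for c in range(305,333):
    col=g[243:262,c]; w=np.clip(80-col,0,None); w*=w>0; P.append(ray(s,(c,243+(w*np.arange(len(col))).sum()/w.sum()),.072)[:2])
P=np.array(P);a=np.polyfit(P[:,1],P[:,0],1);print("top handle x=a*y+b",a,"at y=-.2",np.polyval(a,-.2),"yaw",90-np.degrees(np.arctan(a[0])))
# handle columns ends
row=g[249:254,290:350].mean(0); print(row.round(0).astype(int).tolist())
for rr in (238,262): print(ray(s,(278,rr),.006).round(4))
print("blade row", g[246:256,255:300].mean(0).round(0).astype(int).tolist()); print("blade col",g[232:270,266:288].mean(1).round(0).astype(int).tolist())
g=cv2.cvtColor(t["image"],cv2.COLOR_RGB2GRAY).astype(float); P=[]
for rr in range(242,266):
    row=g[rr,205:232]; w=np.clip(60-row,0,None); P.append(ray(t,(205+(w*np.arange(len(row))).sum()/w.sum(),rr),.066)[:2])
P=np.array(P);a=np.polyfit(P[:,1],P[:,0],1);print("side",a,np.polyval(a,-.2),"yaw",90-np.degrees(np.arctan(a[0])))
for p in [(404,219),(126,246),(106,221)]: print([ray(s,p,z).round(3).tolist() for z in(.065,.072,.105)])
for y,nm in [(-.2,"g")]:
    for X in [(.367,-.082,.006),(.367,-.037,.006),(.367,-.127,.006),(.367,-.294,.062)]: print(X,proj(s,X).round(1),proj(t,X).round(1))
E
```

```text
rack top [0.781 0.396 0.02 ]
rack top [0.746 0.022 0.02 ]
rack top [0.455 0.045 0.02 ]
rack top [0.485 0.42  0.02 ]
rack side [0.491 0.423 0.02 ]
rack side [0.782 0.393 0.02 ]
rack side [0.748 0.003 0.02 ]
rack side [0.459 0.029 0.02 ]
sheet side [ 0.493 -0.073  0.004]
sheet side [ 0.729 -0.074  0.004]
sheet side [ 0.734 -0.344  0.004]
sheet side [ 0.495 -0.346  0.004]
top handle x=a*y+b [0.05887783 0.38066616] at y=-.2 0.368890595358888 yaw 86.63043880412961
[86, 83, 82, 81, 81, 81, 81, 80, 80, 80, 76, 65, 53, 44, 42, 41, 42, 43, 42, 42, 40, 40, 41, 41, 41, 41, 39, 41, 40, 42, 39, 38, 40, 39, 40, 39, 39, 38, 37, 37, 38, 39, 42, 43, 46, 56, 74, 100, 122, 132, 135, 135, 135, 135, 136, 136, 136, 136, 135, 135]
[ 0.4173 -0.0832  0.006 ]
[ 0.3274 -0.0822  0.006 ]
blade row [125, 125, 129, 132, 133, 134, 134, 129, 122, 113, 110, 110, 111, 112, 112, 108, 103, 101, 102, 101, 101, 101, 101, 102, 102, 101, 103, 106, 110, 112, 112, 112, 111, 108, 101, 94, 92, 90, 90, 90, 90, 90, 90, 90, 90]
blade col [136, 136, 136, 136, 136, 135, 128, 117, 109, 109, 109, 105, 98, 99, 106, 110, 109, 102, 99, 105, 111, 111, 106, 99, 102, 110, 114, 114, 115, 119, 126, 132, 134, 134, 135, 135, 135, 135]
side [0.04578613 0.37728028] 0.3681230530131355 yaw 87.37847906204728
[[0.482, -0.545, 0.065], [0.482, -0.542, 0.072], [0.479, -0.531, 0.105]]
[[0.387, 0.475, 0.065], [0.387, 0.473, 0.072], [0.386, 0.464, 0.105]]
[[0.479, 0.553, 0.065], [0.478, 0.551, 0.072], [0.475, 0.539, 0.105]]
(0.367, -0.082, 0.006) [277.8 251.4] [211.9 232.3]
(0.367, -0.037, 0.006) [265.9 251.4] [209.8 224. ]
(0.367, -0.127, 0.006) [289.8 251.3] [213.9 240.9]
(0.367, -0.294, 0.062) [336.7 250.9] [221.5 266.4]
```

Request:
apply_moves([
  [2.5, -3.2, 0],
  [5, -6.4, 0],
  [7.5, -9.6, 0],
  [10, -12.8, 0],
  [12.5, -16, 0],
  [15, -19.2, 0],
  [17.5, -22.4, 0],
  [20, -25.6, 0],
], roll=[-5, -10, -15, -20, -25, -30, -35, -40], gripper=[6, 6, 6, 6, 6, 6, 6, 6], newtons=60)

```text
clock: 1.22
tool_pos: [0.4181, 0.3285, 0.253]
eef_rot: [-0.18, 0.684, 0.18, 0.684]
contact_force: [-0.5, 0.4, 0.4]
opening: 0.68
```

Request:
apply_moves([
  [0, -4, -0.5],
  [0, -8, -1],
  [0, -12, -1.5],
  [0, -16, -2],
  [0, -20, -2.5],
  [-1, -24, -3],
  [-2, -28, -3.5],
  [-3, -32, -4],
], roll=[-4, -8, -12, -16, -20, -24, -28, -32.7], gripper=[6, 6, 6, 6, 6, 6, 6, 6])

```text
clock: 1.88
tool_pos: [0.3869, 0.0086, 0.2128]
eef_rot: [0.02, 0.706, -0.02, 0.707]
contact_force: [0.8, 0.1, -0.3]
opening: 0.682
```

Request:
apply_moves([
  [-0.3, -3, -0.8],
  [-0.6, -6, -1.6],
  [-0.9, -9, -2.4],
  [-1.2, -12, -3.2],
  [-1.5, -15, -4],
  [-1.7, -18, -5],
  [-1.9, -20.9, -6],
  [-1.9, -20.9, -6.3],
], roll=[0, 0, 0, 0, 0, 0, 0, 0], gripper=[6, 6, 6, 6, 6, 6, 6, 6])

```text
clock: 2.55
tool_pos: [0.3676, -0.205, 0.149]
eef_rot: [0.021, 0.706, -0.023, 0.707]
contact_force: [0.4, -0.2, 0.3]
opening: 0.682
```

```bash
python3 - <<'E'
from h import *
st=r.get_state(); print(st["clock"],st["tool_pos"],st["q"].round(2))
s=cams.snapshot("side"); t=cams.snapshot("top")
a=cv2.resize(s["image"][170:300,150:310],None,fx=3,fy=3,interpolation=cv2.INTER_CUBIC)
b=cv2.resize(t["image"][190:320,240:350],None,fx=3,fy=3,interpolation=cv2.INTER_CUBIC)
cv2.imwrite("pics/g1.png",np.hstack([a,b[:390]])[:,:,::-1][:, :800])
E
```

```text
2.55 [ 0.36755511 -0.2050024   0.14896336] [ 0.41  0.65 -0.02  2.27  0.07  0.23  0.26]
```

View pics/g1.png

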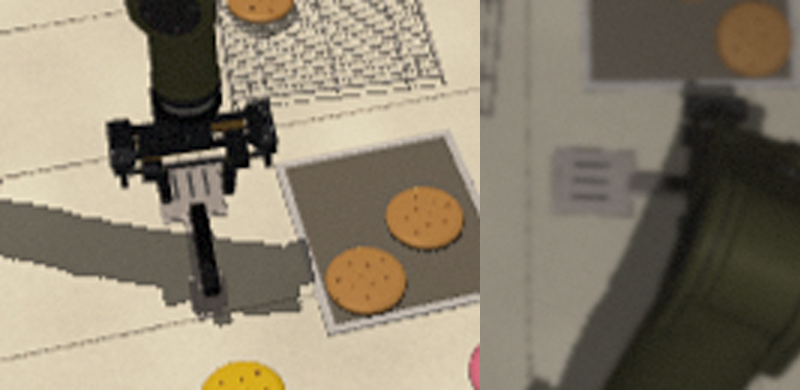

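The hand is centred over the handle with the jaws across it. Next I go down and grip.

Request:
apply_moves([
  [0, 0, -1.5],
  [0, 0, -3],
  [0, 0, -4.5],
  [0, 0, -6],
  [0, 0, -7.3],
  [0, 0, -8.5],
  [0, 0, -9.3],
  [0, 0, -9.3],
], roll=[0, 0, 0, 0, 0, 0, 0, 0], gripper=[6, 6, 6, 6, 6, 6, 6, 6])

```text
clock: 3.32
tool_pos: [0.3709, -0.1999, 0.0704]
eef_rot: [0.018, 0.711, -0.017, 0.703]
contact_force: [-0.7, 0.6, 1.1]
opening: 0.68
```

```bash
python3 - <<'E'
from h import *
s=cams.snapshot("side"); st=r.get_state(); print(st["clock"],st["tool_pos"],st["q"].round(2),st["contact_force"],st["opening"])
from scipy.spatial.transform import Rotation as Ro
print(Ro.from_quat(st["eef_rot"]).as_matrix().round(3))
a=cv2.resize(s["image"][200:290,160:270],None,fx=5,fy=5,interpolation=cv2.INTER_CUBIC)
cv2.imwrite("pics/g2.png",a[:,:,::-1])
E
```

```text
3.3667 [ 0.37080401 -0.19996582  0.07021898] [ 0.41  0.83 -0.04  2.29  0.76  0.04 -0.42] [0.20327275 0.29594245 1.02583653] 0.6848808648259949
[[-0.011  0.049  0.999]
 [ 0.002  0.999 -0.049]
 [-1.     0.001 -0.012]]
```

View pics/g2.png

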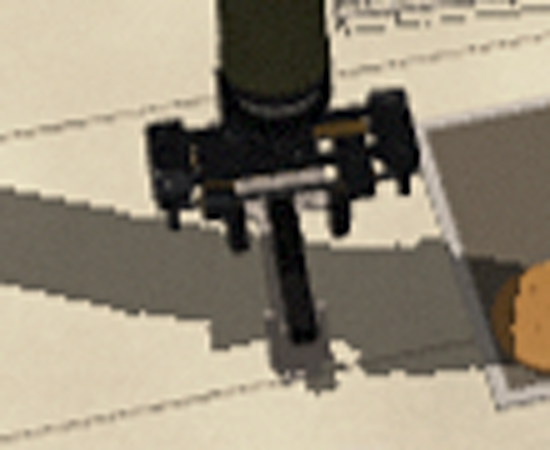

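The arm stops at z 0.070 because q6 sits at its lower limit, too close to the base. I shift the grip 2.5 cm back along the handle, which is farther from the base.

Request:
apply_moves([
  [0, -0.5, 0.5],
  [0, -1, 1],
  [0, -1.5, 1],
  [-0.1, -2, 1],
  [-0.1, -2.5, 1],
  [-0.1, -2.5, 0.8],
  [-0.1, -2.5, 0.8],
  [-0.1, -2.5, 0.8],
], roll=[0, 0, 0, 0, 0, 0, 0, 0], gripper=[6, 6, 6, 6, 6, 6, 6, 6])

```text
clock: 4.03
tool_pos: [0.3688, -0.2263, 0.078]
eef_rot: [0.019, 0.711, -0.018, 0.702]
contact_force: [0.3, 0.4, -0.1]
opening: 0.679
```

```bash
cat >> h.py <<'E'
from scipy.spatial.transform import Rotation as Ro
def rep():
    st=r.get_state(); R=Ro.from_quat(st["eef_rot"]).as_matrix()
    print("t",st["clock"],"p",st["tool_pos"].round(4),"q",st["q"].round(2),"F",st["contact_force"].round(1),"op",round(st["opening"]*88,1),"jawyaw",np.degrees(np.arctan2(R[1,2],R[0,2])).round(2),"down",R[:,0].round(3))
E
python3 -c "
from h import *
rep()"
```

```text
t 4.0333 p [ 0.3688 -0.2263  0.078 ] q [ 0.51  0.81 -0.11  2.25  0.75  0.12 -0.36] F [ 0.3  0.4 -0.1] op 59.8 jawyaw -2.99 down [-0.012  0.002 -1.   ]
```

Request:
apply_moves([
  [0, 0, -0.2],
  [0, 0, -0.4],
  [0, 0, -0.6],
  [0, 0, -0.8],
  [0, 0, -1],
  [0, 0, -1.2],
  [0, 0, -1.4],
  [0, 0, -1.4],
], roll=[0, 0, 0, 0, 0, 0, 0, 0], gripper=[6, 6, 6, 6, 6, 6, 6, 6])

```text
clock: 4.7
tool_pos: [0.3688, -0.2265, 0.0639]
eef_rot: [0.019, 0.711, -0.018, 0.702]
contact_force: [0.4, -0.9, -0.0]
opening: 0.686
```

```bash
python3 -c "
from h import *
rep()"
```

```text
t 4.7 p [ 0.3688 -0.2265  0.0639] q [ 0.48  0.84 -0.06  2.26  0.78  0.07 -0.39] F [ 0.4 -0.9 -0. ] op 60.4 jawyaw -3.0 down [-0.012  0.001 -1.   ]
```

Request:
apply_moves([
  [0, 0, 0],
  [0, 0, 0],
  [0, 0, 0],
  [0, 0, 0],
  [0, 0, 0],
  [0, 0, 0],
  [0, 0, 0],
  [0, 0, 0],
], roll=[0, 0, 0, 0, 0, 0, 0, 0], gripper=[4, 3, 2.5, 2, 1.5, 1, 1, 1], newtons=60)

```text
clock: 5.37
tool_pos: [0.3685, -0.2267, 0.0644]
eef_rot: [0.019, 0.711, -0.018, 0.702]
contact_force: [-0.7, -0.4, 1.4]
opening: 0.221
```

```bash
python3 - <<'E'
from h import *
rep(); s=cams.snapshot("side")
for c,st in cakes(s): 
    if 200<c[0]<350: print(c.round(1),ray(s,c,.0155).round(4))
E
```

```text
t 5.3667 p [ 0.3685 -0.2267  0.0644] q [ 0.48  0.84 -0.06  2.26  0.78  0.07 -0.39] F [-0.7 -0.4  1.4] op 19.4 jawyaw -3.03 down [-0.013  0.001 -1.   ]
[236.5 169.6] [0.5382 0.2446 0.0155]
[291.2 242.2] [ 0.6504 -0.2142  0.0155]
[271.7 263.2] [ 0.5519 -0.2908  0.0155]
```

Gripped: opening about 20 mm, home TCP (0.3685, -0.2265, 0.064), jaw yaw -3°. Next I lift, then swing to 45° behind the near cake.

Request:
apply_moves([
  [0, 0, 0.5],
  [0, 0, 1.5],
  [0, 0, 3],
  [0, 0, 5],
  [0, 0, 7],
  [0, 0, 9],
  [0, 0, 10],
  [0, 0, 10],
], roll=[0, 0, 0, 0, 0, 0, 0, 0], gripper=[1, 1, 1, 1, 1, 1, 1, 1])

```text
clock: 6.08
tool_pos: [0.3699, -0.2272, 0.1662]
eef_rot: [0.019, 0.71, -0.019, 0.704]
contact_force: [0.2, -0.7, -1.9]
opening: 0.224
```

Request:
apply_moves([
  [0, -2, 0],
  [0, -5, 0],
  [0, -8, 0],
  [0, -12, 0],
  [0, -16, 0],
  [0, -20, 0],
  [0, -23, 0],
  [0, -24, 0],
], roll=[-3, -8, -14, -20, -26, -32, -38, -42], gripper=[1, 1, 1, 1, 1, 1, 1, 1])

```text
clock: 6.75
tool_pos: [0.3666, -0.473, 0.1631]
eef_rot: [0.275, 0.655, -0.274, 0.648]
contact_force: [0.1, -1.3, -2.1]
opening: 0.224
```

```bash
python3 - <<'E'
from h import *
rep()
for n in("top","side"):
  s=cams.snapshot(n)
  if n=="side": cv2.imwrite("pics/l1.png",cv2.resize(s["image"][150:330,150:350],None,fx=3,fy=3,interpolation=cv2.INTER_CUBIC)[:,:,::-1])
  for c,st in cakes(s): 
    if 180<c[0]<350: print(n,c.round(1),st[4],ray(s,c,.0155).round(4))
E
```

```text
t 6.75 p [ 0.3666 -0.473   0.1631] q [ 1.01  0.79 -0.32  1.72  0.36  0.71 -0.29] F [ 0.1 -1.3 -2.1] op 19.7 jawyaw -45.69 down [-0.009  0.004 -1.   ]
top [310.2 177.2] 495 [ 0.6499 -0.2095  0.0155]
top [330.5 202.5] 490 [ 0.5513 -0.2847  0.0155]
top [194.8 206.7] 480 [0.5368 0.2336 0.0155]
side [236.5 169.6] 274 [0.5383 0.2441 0.0155]
side [291.2 242.2] 439 [ 0.6502 -0.2144  0.0155]
side [273.3 262.2] 399 [ 0.5589 -0.288   0.0155]
```

View pics/l1.png

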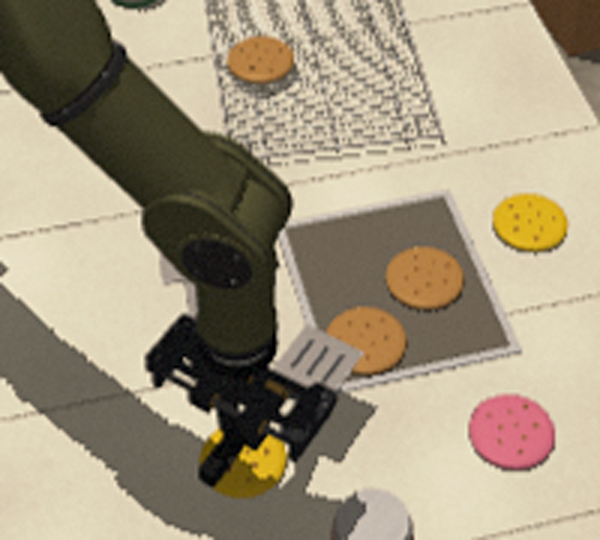

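The spatula is held level and its tip is near the cake. I turn to a 30° heading for more room from the jar or tin on the right, and drop to a hover.

Request:
apply_moves([
  [-0.5, 0.7, -0.5],
  [-1, 1.4, -1.5],
  [-1.6, 2.1, -2.5],
  [-2.2, 2.9, -3.5],
  [-2.8, 3.7, -4.5],
  [-3.4, 4.5, -5.5],
  [-3.8, 5.1, -6],
  [-3.8, 5.1, -6],
], roll=[-2, -4, -6, -8, -10, -12, -14, -15], gripper=[1, 1, 1, 1, 1, 1, 1, 1])

```text
clock: 7.52
tool_pos: [0.3292, -0.4112, 0.1027]
eef_rot: [0.356, 0.619, -0.349, 0.607]
contact_force: [0.5, -0.5, -2.1]
opening: 0.221
```

```bash
python3 - <<'E'
from h import *
rep()
out=[]
for n in("top","side"):
  s=cams.snapshot(n)
  for c,st in cakes(s): 
    if 260<c[0]<350: print(n,c.round(1),st[4],ray(s,c,.0155).round(4))
  st=r.get_state();p=st["tool_pos"];u=np.array([np.cos(np.radians(30)),np.sin(np.radians(30)),0])
  im=s["image"][180:280,250:350] if n=="top" else s["image"][220:320,190:290]
  im=cv2.resize(im,None,fx=4,fy=4,interpolation=cv2.INTER_CUBIC)
  o=(250,180) if n=="top" else (190,220)
  for X in [p+u*.1905+[0,0,-.060], p+u*.1455+[0,0,-.060]]:
    q=(proj(s,X)-o)*4; cv2.circle(im,tuple(int(v) for v in q),3,(0,255,0),-1)
  out.append(im)
cv2.imwrite("pics/l2.png",np.hstack(out)[:,:,::-1])
E
```

```text
t 7.5167 p [ 0.3292 -0.4112  0.1027] q [ 0.92  0.81 -0.19  1.96  0.33  0.42 -0.56] F [ 0.5 -0.5 -2.1] op 19.4 jawyaw -59.81 down [-0.01   0.016 -1.   ]
top [310.2 177.2] 497 [ 0.6499 -0.2095  0.0155]
top [330.5 202.5] 487 [ 0.5513 -0.2847  0.0155]
side [291.2 242.2] 438 [ 0.6506 -0.2142  0.0155]
side [271.5 263.1] 493 [ 0.5512 -0.2905  0.0155]
```

View pics/l2.png

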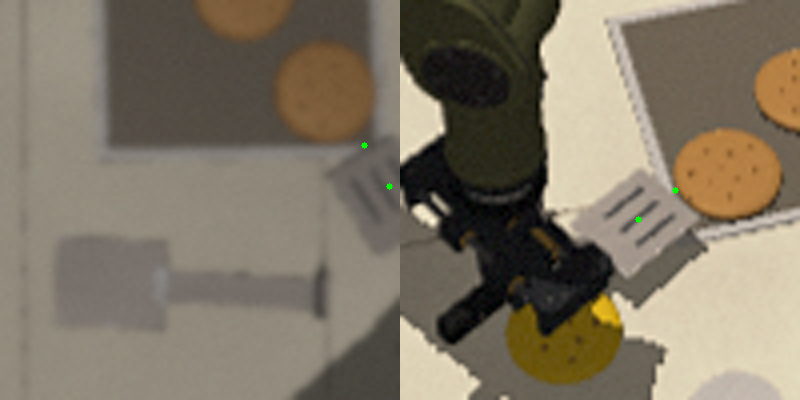

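Request:
apply_moves([
  [0, 0, -0.5],
  [0, 0, -1],
  [0, 0, -1.5],
  [0, 0, -2],
  [0, 0, -2.4],
  [0, 0, -2.8],
  [0, 0, -3],
  [0, 0, -3],
], roll=[0, 0, 0, 0, 0, 0, 0, 0], gripper=[1, 1, 1, 1, 1, 1, 1, 1])

```text
clock: 8.28
tool_pos: [0.3307, -0.4154, 0.0737]
eef_rot: [0.356, 0.616, -0.351, 0.608]
contact_force: [0.5, 0.2, -2.4]
opening: 0.222
```

```bash
python3 - <<'E'
from h import *
rep(); print(r.get_state()["moment"].round(2))
s=cams.snapshot("side"); im=s["image"]
c=cv2.resize(im[225:305,205:300],None,fx=8,fy=8,interpolation=cv2.INTER_CUBIC)
p=r.get_state()["tool_pos"];u=np.array([.866,.5,0]);w=np.array([-.5,.866,0])
for a in(.1005,.1905):
  for b in(-.038,.038):
    q=(proj(s,p+u*a+w*b+[0,0,-.059])-[205,225])*8+4; cv2.circle(c,tuple(int(v) for v in q),4,(0,255,0),-1)
cv2.imwrite("pics/l3.png",c[:,:,::-1])
E
```

```text
t 8.2833 p [ 0.3307 -0.4154  0.0737] q [ 0.91  0.86 -0.16  1.96  0.35  0.35 -0.57] F [ 0.5  0.2 -2.4] op 19.6 jawyaw -60.01 down [-0.006  0.011 -1.   ]
[-0.13  0.24 -0.  ]
```

View pics/l3.png

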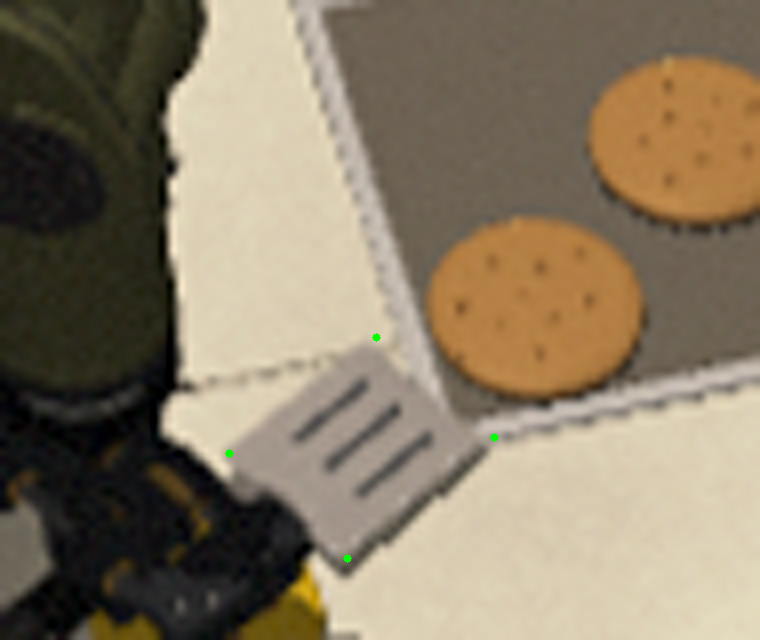

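The projected blade corners match the picture within about a pixel, so there is little sag. I lower to contact.

Request:
apply_moves([
  [0.1, 0.05, -0.2],
  [0.2, 0.1, -0.4],
  [0.3, 0.15, -0.6],
  [0.3, 0.15, -0.7],
  [0.3, 0.15, -0.8],
  [0.3, 0.15, -0.9],
  [0.3, 0.15, -0.9],
  [0.3, 0.15, -0.9],
], roll=[0, 0, 0, 0, 0, 0, 0, 0], gripper=[1, 1, 1, 1, 1, 1, 1, 1])

```text
clock: 9.0
tool_pos: [0.3339, -0.4142, 0.0653]
eef_rot: [0.356, 0.616, -0.351, 0.609]
contact_force: [-0.7, 0.8, -1.7]
opening: 0.219
```

```bash
python3 - <<'E'
from h import *
rep(); print(r.get_state()["moment"].round(2))
E
```

```text
t 9.0 p [ 0.3339 -0.4142  0.0653] q [ 0.9   0.88 -0.15  1.96  0.35  0.34 -0.58] F [-0.7  0.8 -1.7] op 19.3 jawyaw -60.02 down [-0.006  0.01  -1.   ]
[-0.05  0.27 -0.04]
```

Request:
apply_moves([
  [0.2, 0.1, -0.1],
  [0.5, 0.3, -0.15],
  [1.0, 0.6, -0.15],
  [1.6, 0.9, -0.15],
  [2.2, 1.3, -0.15],
  [2.9, 1.7, -0.15],
  [3.5, 2.0, -0.15],
  [3.9, 2.25, -0.15],
], roll=[0, 0, 0, 0, 0, 0, 0, 0], gripper=[1, 1, 1, 1, 1, 1, 1, 1])

```text
clock: 9.67
tool_pos: [0.3742, -0.391, 0.0639]
eef_rot: [0.356, 0.616, -0.351, 0.609]
contact_force: [-1.5, -1.5, -0.1]
opening: 0.222
```

```bash
python3 - <<'E'
from h import *
rep(); print(r.get_state()["moment"].round(2))
u=np.array([.866,.5]);tip=r.get_state()["tool_pos"][:2]+.1905*u
for n in("top","side"):
  s=cams.snapshot(n)
  for c,st in cakes(s): 
    if 260<c[0]<350:
      X=ray(s,c,.0155); print(n,c.round(1),st[4],X.round(4),"tip past centre",((tip-X[:2])@u).round(4))
E
```

```text
t 9.6667 p [ 0.3742 -0.391   0.0639] q [ 0.81  0.88 -0.15  1.94  0.32  0.35 -0.63] F [-1.5 -1.5 -0.1] op 19.6 jawyaw -59.95 down [-0.005  0.01  -1.   ]
[-0.23  0.31  0.01]
top [310.3 177.1] 498 [ 0.65   -0.2096  0.0155] tip past centre -0.139
top [330.5 202.4] 487 [ 0.5515 -0.2846  0.0155] tip past centre -0.0162
side [291.2 242.2] 440 [ 0.6504 -0.2142  0.0155] tip past centre -0.137
side [271.6 263. ] 487 [ 0.5519 -0.2898  0.0155] tip past centre -0.0139
```

The cake has not moved and the tip is about 15 mm short of its centre. A quick forward thrust will get the blade fully under.

Request:
apply_moves([
  [3.46, 2.0, 0],
  [4.3, 2.5, 0],
  [4.3, 2.5, 0],
  [4.3, 2.5, 0],
  [4.3, 2.5, 0],
  [4.3, 2.5, 0],
  [4.3, 2.5, 0],
  [4.3, 2.5, 0],
], roll=[0, 0, 0, 0, 0, 0, 0, 0], gripper=[1, 1, 1, 1, 1, 1, 1, 1])

```text
clock: 10.43
tool_pos: [0.4148, -0.3672, 0.0638]
eef_rot: [0.356, 0.616, -0.352, 0.608]
contact_force: [0.4, 1.0, 1.3]
opening: 0.221
```

```bash
cat >> h.py <<'E'
def rel(yaw,z=.0175,lo=180,hi=350):
    rep(); print("M",r.get_state()["moment"].round(2))
    u=np.array([np.cos(np.radians(yaw)),np.sin(np.radians(yaw))]);tip=r.get_state()["tool_pos"][:2]+.1905*u
    for n in("top","side"):
      s=cams.snapshot(n)
      for c,st in cakes(s):
        if lo<c[0]<hi and c[1]>100:
          X=ray(s,c,z); d=tip-X[:2]; print(n,c.round(1),st[4],X.round(4),"past",(d@u).round(4),"lat",(u[0]*d[1]-u[1]*d[0]).round(4))
E
python3 -c "
from h import *
rel(30)"
```

```text
t 10.4333 p [ 0.4148 -0.3672  0.0638] q [ 0.73  0.89 -0.14  1.9   0.29  0.38 -0.69] F [0.4 1.  1.3] op 19.5 jawyaw -60.08 down [-0.006  0.01  -1.   ]
M [ 0.15 -0.14  0.11]
top [310.2 177.2] 495 [ 0.6495 -0.2091  0.0175] past -0.0918 lat -0.0196
top [329.1 200.6] 492 [ 0.5584 -0.2791  0.0175] past 0.0221 lat -0.0045
top [194.8 206.7] 480 [0.5367 0.2331 0.0175] past -0.2152 lat -0.4589
side [236.5 169.5] 272 [0.538  0.2426 0.0175] past -0.2211 lat -0.4665
side [291.2 242.2] 437 [ 0.6499 -0.2159  0.0175] past -0.0887 lat -0.0135
side [272.9 261.2] 475 [ 0.5583 -0.2847  0.0175] past 0.025 lat 0.0003
```

The blade is 23 mm past the centre, and the cake shifted only 8 mm. I lift gently.

Request:
apply_moves([
  [0, 0, 0.1],
  [0, 0, 0.3],
  [0, 0, 0.7],
  [0, 0, 1.2],
  [0, 0, 1.8],
  [0, 0, 2.4],
  [0, 0, 2.8],
  [0, 0, 3],
], roll=[0, 0, 0, 0, 0, 0, 0, 0], gripper=[1, 1, 1, 1, 1, 1, 1, 1])

```text
clock: 11.2
tool_pos: [0.4162, -0.3669, 0.0947]
eef_rot: [0.356, 0.615, -0.352, 0.609]
contact_force: [0.4, 0.6, -3.1]
opening: 0.222
```

```bash
python3 - <<'E'
from h import *
rel(30,.045)
s=cams.snapshot("side")
cv2.imwrite("pics/l4.png",cv2.resize(s["image"][200:300,200:310],None,fx=5,fy=5,interpolation=cv2.INTER_CUBIC)[:,:,::-1])
E
```

```text
t 11.2 p [ 0.4162 -0.3669  0.0947] q [ 0.74  0.84 -0.17  1.89  0.28  0.44 -0.67] F [ 0.4  0.6 -3.1] op 19.5 jawyaw -60.02 down [-0.005  0.01  -1.   ]
M [-0.21  0.39 -0.02]
top [310.3 177.2] 499 [ 0.6443 -0.206   0.045 ] past -0.0875 lat -0.0253
top [330.2 199.3] 500 [ 0.5593 -0.279   0.045 ] past 0.0226 lat -0.0046
top [194.8 206.7] 478 [0.5335 0.2294 0.045 ] past -0.2092 lat -0.4578
side [236.8 169.5] 263 [0.5335 0.2121 0.045 ] past -0.2006 lat -0.4428
side [281.9 249.6] 913 [ 0.5982 -0.2621  0.045 ] past -0.0195 lat 0.0003
```

View pics/l4.png

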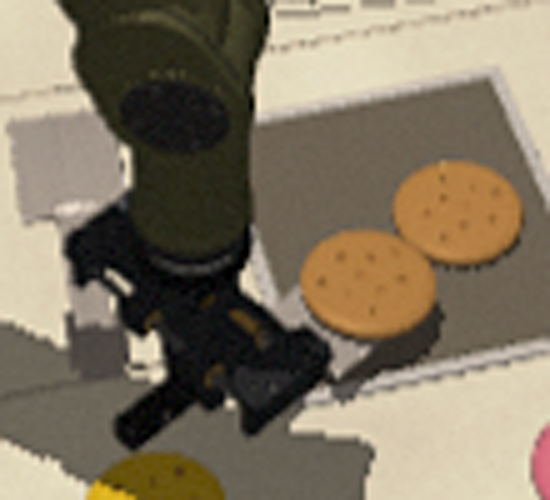

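The cake rides level on the blade. I carry it smoothly to the rack while turning to the +y heading.

Request:
apply_moves([
  [0.06, 0.14, 0.1],
  [0.25, 0.54, 0.3],
  [0.57, 1.22, 0.8],
  [1.02, 2.16, 1.5],
  [1.59, 3.38, 2.2],
  [2.29, 4.87, 2.9],
  [3.11, 6.62, 3.6],
  [4.07, 8.65, 4.3],
], roll=[0.16, 0.63, 1.41, 2.5, 3.9, 5.6, 7.7, 10], gripper=[1, 1, 1, 1, 1, 1, 1, 1])

```text
clock: 12.02
tool_pos: [0.4573, -0.2786, 0.1379]
eef_rot: [0.3, 0.645, -0.296, 0.638]
contact_force: [1.0, -0.9, -3.3]
opening: 0.222
```

Request:
apply_moves([
  [1.02, 2.16, 0.5],
  [2.03, 4.32, 0.8],
  [3.05, 6.48, 0.9],
  [4.07, 8.65, 0.9],
  [5.08, 10.81, 0.9],
  [6.1, 12.97, 0.9],
  [7.12, 15.13, 0.9],
  [8.13, 17.3, 0.9],
], roll=[2.5, 5, 7.5, 10, 12.5, 15, 17.5, 20], gripper=[1, 1, 1, 1, 1, 1, 1, 1])

```text
clock: 12.68
tool_pos: [0.5385, -0.1041, 0.1466]
eef_rot: [0.183, 0.687, -0.18, 0.68]
contact_force: [-0.1, -0.2, -3.3]
opening: 0.222
```

Request:
apply_moves([
  [1.02, 2.16, 0],
  [2.03, 4.32, 0],
  [3.05, 6.48, 0],
  [4.07, 8.65, 0],
  [5.08, 10.81, 0],
  [6.1, 12.97, 0],
  [7.12, 15.13, 0],
  [8.13, 17.3, 0],
], roll=[2.5, 5, 7.5, 10, 12.5, 15, 17.5, 20], gripper=[1, 1, 1, 1, 1, 1, 1, 1])

```text
clock: 13.35
tool_pos: [0.619, 0.0689, 0.1466]
eef_rot: [0.06, 0.709, -0.059, 0.7]
contact_force: [0.7, -0.1, -3.1]
opening: 0.221
```

Request:
apply_moves([
  [0.95, 2.03, 0],
  [1.8, 3.8, 0],
  [2.5, 5.3, 0],
  [3.05, 6.5, 0],
  [3.5, 7.4, 0],
  [3.8, 8.1, 0],
  [4.0, 8.5, 0],
  [4.07, 8.65, 0],
], roll=[2.35, 4.4, 6.1, 7.5, 8.6, 9.4, 9.8, 10], gripper=[1, 1, 1, 1, 1, 1, 1, 1])

```text
clock: 14.02
tool_pos: [0.6598, 0.1532, 0.1459]
eef_rot: [-0.0, 0.711, 0.001, 0.703]
contact_force: [-0.7, -0.7, -3.0]
opening: 0.221
```

```bash
python3 - <<'E'
from h import *
rel(90,.099)
s=cams.snapshot("side"); cv2.imwrite("pics/c1.png",cv2.resize(s["image"][110:230,180:320],None,fx=4,fy=4,interpolation=cv2.INTER_CUBIC)[:,:,::-1])
E
```

```text
t 14.0167 p [0.6598 0.1532 0.1459] q [-0.1   0.91 -0.39  1.46  0.4   0.86 -0.62] F [-0.7 -0.7 -3. ] op 19.4 jawyaw 0.06 down [-0.012  0.001 -1.   ]
M [-0.35  0.09  0.03]
top [310.2 177.1] 499 [ 0.6342 -0.1991  0.099 ] past 0.5428 lat -0.0257
top [194.8 206.7] 484 [0.5267 0.2215 0.099 ] past 0.1222 lat -0.1331
side [236.4 169.6] 274 [0.5204 0.1519 0.099 ] past 0.1918 lat -0.1395
side [291.2 242.2] 437 [ 0.626  -0.2789  0.099 ] past 0.6226 lat -0.0338
```

View pics/c1.png

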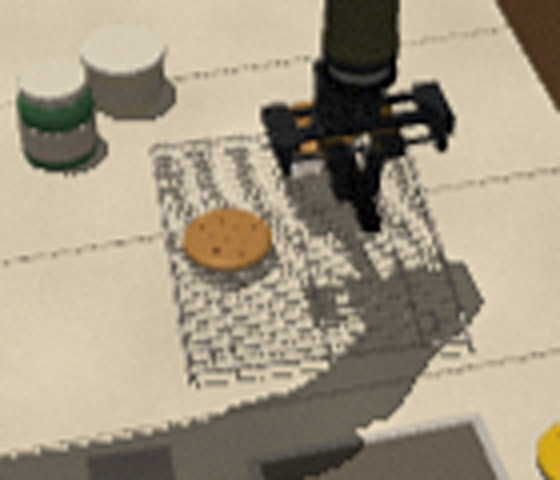

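Force still reads spatula plus cake (3.0 N). The cake is hidden behind the hand in this view; the done cake is well clear. I lower gently to the rack.

Request:
apply_moves([
  [0, 0, -0.1],
  [0, 0, -0.4],
  [0, 0, -0.9],
  [0, 0, -1.6],
  [0, 0, -2.4],
  [0, 0, -3.2],
  [0, 0, -4],
  [0, 0, -4.7],
], roll=[0, 0, 0, 0, 0, 0, 0, 0], gripper=[1, 1, 1, 1, 1, 1, 1, 1])

```text
clock: 14.83
tool_pos: [0.6595, 0.1522, 0.0974]
eef_rot: [0.0, 0.712, -0.0, 0.702]
contact_force: [0.2, 1.1, -2.7]
opening: 0.222
```

Request:
apply_moves([
  [0, 0, -0.5],
  [0, 0, -0.9],
  [0, 0, -1.2],
  [0, 0, -1.4],
  [0, 0, -1.6],
  [0, 0, -1.7],
  [0, 0, -1.75],
  [0, 0, -1.75],
], roll=[0, 0, 0, 0, 0, 0, 0, 0], gripper=[1, 1, 1, 1, 1, 1, 1, 1])

```text
clock: 15.5
tool_pos: [0.6601, 0.1524, 0.0815]
eef_rot: [0.0, 0.711, 0.0, 0.703]
contact_force: [-0.0, 0.5, -2.6]
opening: 0.223
```

```bash
python3 -c "
from h import *
rel(90,.033)"
```

```text
t 15.5 p [0.6601 0.1524 0.0815] q [-0.11  0.99 -0.36  1.49  0.44  0.75 -0.65] F [-0.   0.5 -2.6] op 19.6 jawyaw -0.02 down [-0.011  0.001 -1.   ]
M [-0.27  0.07 -0.04]
top [310.2 177.2] 496 [ 0.6466 -0.2073  0.033 ] past 0.5502 lat -0.0136
top [194.9 206.7] 482 [0.5348 0.2307 0.033 ] past 0.1122 lat -0.1254
side [236.4 169.5] 273 [0.5344 0.2255 0.033 ] past 0.1174 lat -0.1258
side [291.2 242.2] 440 [ 0.6453 -0.2278  0.033 ] past 0.5707 lat -0.0149
```

Request:
apply_moves([
  [0, 0, -0.05],
  [0, 0, -0.1],
  [0, 0, -0.15],
  [0, 0, -0.18],
  [0, 0, -0.18],
  [0, 0, -0.18],
  [0, 0, -0.18],
  [0, 0, -0.18],
], roll=[0, 0, 0, 0, 0, 0, 0, 0], gripper=[1, 1, 1, 1, 1, 1, 1, 1])

```text
clock: 16.27
tool_pos: [0.6602, 0.152, 0.0798]
eef_rot: [0.0, 0.711, -0.0, 0.703]
contact_force: [-1.9, -4.0, 3.3]
opening: 0.224
```

Contact with the rack (force flipped to +3.3 N). I snatch the blade back.

Request:
apply_moves([
  [0, -4.1, 0],
  [0, -8.2, 0],
  [0, -11.5, 0],
  [0, -12.5, 0],
  [0, -12.5, 0.5],
  [0, -12.5, 1.5],
  [0, -12.5, 3],
  [0, -12.5, 4.5],
], roll=[0, 0, 0, 0, 0, 0, 0, 0], gripper=[1, 1, 1, 1, 1, 1, 1, 1])

```text
clock: 16.93
tool_pos: [0.6592, 0.0316, 0.1251]
eef_rot: [-0.0, 0.712, 0.003, 0.702]
contact_force: [-0.6, 0.1, -1.9]
opening: 0.224
```

Request:
apply_moves([
  [-1, -1, 1],
  [-2.5, -3, 2],
  [-4.5, -5.5, 3],
  [-7, -8.5, 4],
  [-9.5, -11.5, 5],
  [-12, -14.5, 5],
  [-13.5, -16.5, 5],
  [-14, -17, 5],
], roll=[0, 0, 0, 0, 0, 0, 0, 0], gripper=[1, 1, 1, 1, 1, 1, 1, 1])

```text
clock: 17.6
tool_pos: [0.5169, -0.1448, 0.1749]
eef_rot: [-0.0, 0.712, -0.001, 0.702]
contact_force: [-0.5, -1.1, -1.4]
opening: 0.221
```

```bash
python3 - <<'E'
from h import *
rel(90,.0315)
s=cams.snapshot("side"); cv2.imwrite("pics/p1.png",cv2.resize(s["image"][110:300,160:350],None,fx=3,fy=3,interpolation=cv2.INTER_CUBIC)[:,:,::-1])
E
```

```text
t 17.6 p [ 0.5169 -0.1448  0.1749] q [ 0.44  0.72 -0.43  1.89  0.48  0.65 -0.28] F [-0.5 -1.1 -1.4] op 19.5 jawyaw -0.11 down [-0.015 -0.002 -1.   ]
M [-0.21  0.07  0.03]
top [309.9 170.7] 189 [ 0.6721 -0.2068  0.0315] past 0.2525 lat 0.1552
top [194.8 206.7] 480 [0.535  0.2311 0.0315] past -0.1854 lat 0.0181
side [234.2 169.3] 208 [0.5253 0.2309 0.0315] past -0.1852 lat 0.0084
side [291.4 242.2] 428 [ 0.6464 -0.227   0.0315] past 0.2726 lat 0.1295
```

View pics/p1.png

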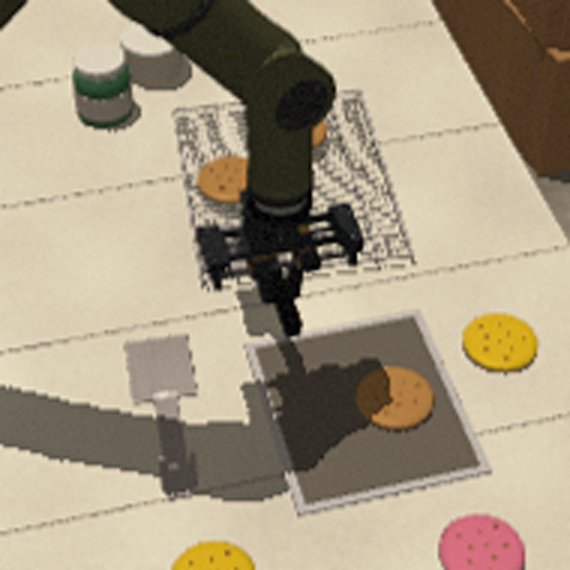

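The cake is on the rack, partly hidden behind the arm. Now I go for the second cake with a 45° heading.

Request:
apply_moves([
  [-0.3, -2, 0],
  [-0.9, -5, 0],
  [-1.6, -8.5, -0.5],
  [-2.4, -12.5, -1.5],
  [-3.2, -16.5, -2.5],
  [-4, -20.5, -3.5],
  [-4.5, -23.5, -4.5],
  [-4.7, -24.6, -5.5],
], roll=[-4, -10, -16, -22, -29, -35, -41, -45], gripper=[1, 1, 1, 1, 1, 1, 1, 1])

```text
clock: 18.42
tool_pos: [0.4739, -0.3931, 0.119]
eef_rot: [0.274, 0.655, -0.272, 0.65]
contact_force: [0.1, -0.5, -1.3]
opening: 0.219
```

Request:
apply_moves([
  [0, 0, -0.5],
  [0, 0, -1],
  [0, 0, -1.7],
  [0, 0, -2.4],
  [0, 0, -3],
  [0, 0, -3.5],
  [0, 0, -3.5],
  [0, 0, -3.5],
], roll=[0, 0, 0, 0, 0, 0, 0, 0], gripper=[1, 1, 1, 1, 1, 1, 1, 1])

```text
clock: 19.08
tool_pos: [0.473, -0.3883, 0.0843]
eef_rot: [0.272, 0.657, -0.269, 0.649]
contact_force: [-0.3, -0.7, -1.8]
opening: 0.22
```

```bash
python3 -c "
from h import *
rel(45,.0155)
print('rack z');rel(45,.0315)"
```

```text
t 19.0833 p [ 0.473  -0.3883  0.0843] q [ 0.74  0.91 -0.23  1.71  0.33  0.57 -0.47] F [-0.3 -0.7 -1.8] op 19.4 jawyaw -44.98 down [-0.008  0.009 -1.   ]
M [-0.18  0.17 -0.  ]
top [310.2 177.1] 492 [ 0.65   -0.2094  0.0155] past -0.0612 lat -0.0013
top [194.9 206.6] 484 [0.5371 0.2332 0.0155] past -0.2943 lat -0.3941
side [258. 153.] 244 [0.6599 0.3328 0.0155] past -0.4516 lat -0.3777
side [291.2 242.2] 437 [ 0.6504 -0.2144  0.0155] past -0.0579 lat 0.0025
rack z
t 19.1833 p [ 0.4732 -0.3887  0.0848] q [ 0.74  0.91 -0.23  1.71  0.33  0.57 -0.47] F [ 0.5  0.2 -2.5] op 19.2 jawyaw -45.01 down [-0.007  0.008 -1.   ]
M [-0.19  0.22  0.04]
top [310.2 177.2] 493 [ 0.6468 -0.2075  0.0315] past -0.0604 lat -0.0054
top [194.8 206.7] 480 [0.5351 0.2312 0.0315] past -0.2916 lat -0.3946
side [258. 153.] 244 [0.6551 0.3141 0.0315] past -0.4351 lat -0.3683
side [291.1 242.2] 441 [ 0.6454 -0.2266  0.0315] past -0.0459 lat 0.0071
```

The placed cake reads about (0.655, 0.315), as planned. I lower beside the second cake.

Request:
apply_moves([
  [0, 0, -0.4],
  [0, 0, -0.9],
  [0, 0, -1.3],
  [0, 0, -1.6],
  [0, 0, -1.8],
  [0, 0, -1.95],
  [0, 0, -2.05],
  [0, 0, -2.05],
], roll=[0, 0, 0, 0, 0, 0, 0, 0], gripper=[1, 1, 1, 1, 1, 1, 1, 1])

```text
clock: 19.95
tool_pos: [0.4728, -0.3887, 0.0641]
eef_rot: [0.272, 0.657, -0.269, 0.649]
contact_force: [-1.7, 0.0, 1.0]
opening: 0.22
```

Request:
apply_moves([
  [0.1, 0.1, 0],
  [0.4, 0.4, 0],
  [0.8, 0.8, 0],
  [1.3, 1.3, 0],
  [1.9, 1.9, 0],
  [2.5, 2.5, 0],
  [3.0, 3.0, 0],
  [3.1, 3.1, 0],
], roll=[0, 0, 0, 0, 0, 0, 0, 0], gripper=[1, 1, 1, 1, 1, 1, 1, 1])

```text
clock: 20.62
tool_pos: [0.5061, -0.3555, 0.0641]
eef_rot: [0.272, 0.657, -0.267, 0.65]
contact_force: [0.5, -1.1, -0.0]
opening: 0.217
```

```bash
python3 -c "
from h import *
rel(45,.0165)"
```

```text
t 20.6167 p [ 0.5061 -0.3555  0.0641] q [ 0.66  0.94 -0.21  1.7   0.32  0.55 -0.53] F [ 0.5 -1.1 -0. ] op 19.1 jawyaw -44.86 down [-0.006  0.01  -1.   ]
M [-0.18  0.01 -0.07]
top [310.  176.9] 485 [ 0.6505 -0.2086  0.0165] past -0.0155 lat -0.0017
top [194.8 206.7] 480 [0.5369 0.2333 0.0165] past -0.2477 lat -0.3945
side [258. 153.] 244 [0.6596 0.3317 0.0165] past -0.4039 lat -0.3773
side [291.3 241.9] 432 [ 0.6508 -0.2139  0.0165] past -0.0119 lat 0.0022
```

Same state as for the first cake, about 14 mm short of centre. I thrust again.

Request:
apply_moves([
  [2.9, 2.9, 0],
  [3.6, 3.6, 0],
  [3.6, 3.6, 0],
  [3.6, 3.6, 0],
  [3.6, 3.6, 0],
  [3.6, 3.6, 0],
  [3.6, 3.6, 0],
  [3.6, 3.6, 0],
], roll=[0, 0, 0, 0, 0, 0, 0, 0], gripper=[1, 1, 1, 1, 1, 1, 1, 1])

```text
clock: 21.38
tool_pos: [0.539, -0.3224, 0.064]
eef_rot: [0.273, 0.657, -0.269, 0.649]
contact_force: [0.3, 1.5, 0.8]
opening: 0.223
```

```bash
python3 -c "
from h import *
rel(45,.0175)"
```

```text
t 21.3833 p [ 0.539  -0.3224  0.064 ] q [ 0.58  0.95 -0.2   1.66  0.3   0.57 -0.59] F [0.3 1.5 0.8] op 19.6 jawyaw -45.08 down [-0.009  0.008 -1.   ]
M [ 0.24 -0.06  0.08]
top [308.5 175.8] 484 [ 0.6549 -0.2026  0.0175] past 0.0238 lat -0.0028
top [194.8 206.7] 479 [0.5368 0.233  0.0175] past -0.2006 lat -0.3943
side [259.3 152.5] 203 [0.6662 0.332  0.0175] past -0.3622 lat -0.3728
side [292.7 240. ] 364 [ 0.6586 -0.2071  0.0175] past 0.0244 lat 0.003
```

Request:
apply_moves([
  [0, 0, 0.1],
  [0, 0, 0.3],
  [0, 0, 0.7],
  [0, 0, 1.2],
  [0, 0, 1.8],
  [0, 0, 2.4],
  [0, 0, 2.8],
  [0, 0, 3],
], roll=[0, 0, 0, 0, 0, 0, 0, 0], gripper=[1, 1, 1, 1, 1, 1, 1, 1])

```text
clock: 22.15
tool_pos: [0.5403, -0.3219, 0.095]
eef_rot: [0.272, 0.657, -0.269, 0.65]
contact_force: [0.8, 0.2, -2.4]
opening: 0.223
```

Request:
apply_moves([
  [0.04, 0.1, 0.1],
  [0.16, 0.41, 0.3],
  [0.35, 0.93, 0.7],
  [0.63, 1.66, 1.3],
  [0.98, 2.59, 2.0],
  [1.42, 3.73, 2.7],
  [1.93, 5.07, 3.3],
  [2.52, 6.62, 3.8],
], roll=[0.2, 0.7, 1.6, 2.8, 4.4, 6.3, 8.6, 11.2], gripper=[1, 1, 1, 1, 1, 1, 1, 1])

```text
clock: 22.82
tool_pos: [0.566, -0.254, 0.1331]
eef_rot: [0.206, 0.681, -0.203, 0.673]
contact_force: [0.7, 0.3, -2.5]
opening: 0.221
```

Request:
apply_moves([
  [0.63, 1.66, 0.3],
  [1.26, 3.31, 0.4],
  [1.89, 4.97, 0.4],
  [2.52, 6.62, 0.4],
  [3.15, 8.28, 0.4],
  [3.78, 9.94, 0.4],
  [4.41, 11.59, 0.4],
  [5.05, 13.25, 0.4],
], roll=[2.8, 5.6, 8.4, 11.2, 14, 16.9, 19.7, 22.5], gripper=[1, 1, 1, 1, 1, 1, 1, 1])

```text
clock: 23.48
tool_pos: [0.6161, -0.1213, 0.1358]
eef_rot: [0.069, 0.708, -0.067, 0.7]
contact_force: [0.5, -0.6, -2.4]
opening: 0.225
```

Request:
apply_moves([
  [0.59, 1.55, 0],
  [1.1, 2.9, 0],
  [1.54, 4.03, 0],
  [1.89, 4.97, 0],
  [2.17, 5.7, 0],
  [2.37, 6.22, 0],
  [2.49, 6.53, 0],
  [2.52, 6.63, 0],
], roll=[2.6, 4.9, 6.8, 8.4, 9.7, 10.6, 11.1, 11.3], gripper=[1, 1, 1, 1, 1, 1, 1, 1])

```text
clock: 24.15
tool_pos: [0.641, -0.0565, 0.136]
eef_rot: [0.0, 0.711, 0.0, 0.703]
contact_force: [-0.4, -0.1, -3.0]
opening: 0.22
```

```bash
python3 -c "
from h import *
rel(90,.089)"
```

```text
t 24.15 p [ 0.641  -0.0565  0.136 ] q [ 0.23  0.88 -0.4   1.58  0.44  0.78 -0.36] F [-0.4 -0.1 -3. ] op 19.3 jawyaw 0.02 down [-0.012  0.    -1.   ]
M [-0.37  0.08 -0.06]
top [226.2 176.8] 496 [0.6383 0.1093 0.089 ] past 0.0247 lat -0.0027
top [194.8 206.7] 483 [0.528  0.2229 0.089 ] past -0.0889 lat -0.113
side [258. 153.] 244 [0.6379 0.2467 0.089 ] past -0.1127 lat -0.0031
side [236.4 169.6] 273 [0.5225 0.1631 0.089 ] past -0.0291 lat -0.1184
```

The cake is on the blade at (0.638, 0.109), right over the target. I lower it.

Request:
apply_moves([
  [0, 0, -0.1],
  [0, 0, -0.4],
  [0, 0, -0.9],
  [0, 0, -1.6],
  [0, 0, -2.3],
  [0, 0, -3],
  [0, 0, -3.6],
  [0, 0, -4.1],
], roll=[0, 0, 0, 0, 0, 0, 0, 0], gripper=[1, 1, 1, 1, 1, 1, 1, 1])

```text
clock: 24.92
tool_pos: [0.6404, -0.0567, 0.0938]
eef_rot: [0.0, 0.712, 0.0, 0.702]
contact_force: [-0.1, 0.5, -3.4]
opening: 0.22
```

Request:
apply_moves([
  [0, 0, -0.4],
  [0, 0, -0.7],
  [0, 0, -0.95],
  [0, 0, -1.15],
  [0, 0, -1.3],
  [0, 0, -1.4],
  [0, 0, -1.5],
  [0, 0, -1.5],
], roll=[0, 0, 0, 0, 0, 0, 0, 0], gripper=[1, 1, 1, 1, 1, 1, 1, 1])

```text
clock: 25.58
tool_pos: [0.6411, -0.0568, 0.0804]
eef_rot: [0.0, 0.711, -0.0, 0.703]
contact_force: [-0.9, 0.1, -0.2]
opening: 0.223
```

```bash
python3 -c "
from h import *
rel(90,.0335)"
```

```text
t 25.5833 p [ 0.6411 -0.0568  0.0804] q [ 0.21  0.96 -0.36  1.6   0.48  0.68 -0.39] F [-0.9  0.1 -0.2] op 19.6 jawyaw -0.03 down [-0.011  0.    -1.   ]
M [-0.22  0.17  0.06]
top [227.2 179.5] 455 [0.6386 0.1093 0.0335] past 0.0244 lat -0.0026
top [194.8 206.6] 478 [0.535  0.2311 0.0335] past -0.0974 lat -0.1062
side [258. 153.] 244 [0.6545 0.3117 0.0335] past -0.178 lat 0.0133
side [236.4 169.6] 273 [0.5342 0.2246 0.0335] past -0.0909 lat -0.1069
```

Request:
apply_moves([
  [0, 0, -0.05],
  [0, -4.1, -0.05],
  [0, -8.2, -0.05],
  [0, -11.5, -0.05],
  [0, -12.5, 0],
  [0, -12.5, 0.5],
  [0, -12.5, 1.5],
  [0, -12.5, 3],
], roll=[0, 0, 0, 0, 0, 0, 0, 0], gripper=[1, 1, 1, 1, 1, 1, 1, 1])

```text
clock: 26.35
tool_pos: [0.6403, -0.1785, 0.1097]
eef_rot: [0.0, 0.712, 0.002, 0.702]
contact_force: [0.2, 0.5, -2.5]
opening: 0.216
```

Request:
apply_moves([
  [-1, 0, 1.5],
  [-3, 0, 3],
  [-6, 0, 4],
  [-10, 0, 5],
  [-14, -0.5, 5.5],
  [-17, -1, 5.5],
  [-19.5, -1.5, 5.5],
  [-20.5, -1.8, 5.5],
], roll=[0, 0, 0, 0, -1, -2, -3, -3], gripper=[1, 1, 1, 1, 1, 1, 1, 1])

```text
clock: 27.02
tool_pos: [0.4321, -0.1979, 0.166]
eef_rot: [0.018, 0.712, -0.018, 0.701]
contact_force: [-0.4, -0.2, -2.1]
opening: 0.219
```

```bash
python3 - <<'E'
from h import *
rel(87,.0315)
a=cams.snapshot("side")["image"][110:310,170:340]; b=cams.snapshot("top")["image"][130:290,140:300]
a=cv2.resize(a,(408,480),interpolation=cv2.INTER_CUBIC);b=cv2.resize(b,(384,384),interpolation=cv2.INTER_CUBIC);b=np.vstack([b,np.zeros((96,384,3),np.uint8)])
cv2.imwrite("pics/p2.png",np.hstack([a,b])[:,:,::-1])
E
```

```text
t 27.0167 p [ 0.4321 -0.1979  0.166 ] q [ 0.57  0.67 -0.39  2.07  0.51  0.51 -0.25] F [-0.4 -0.2 -2.1] op 19.3 jawyaw -2.89 down [-0.015  0.001 -1.   ]
M [-0.16  0.12  0.1 ]
top [228.  179.9] 452 [0.6374 0.1063 0.0315] past -0.124 lat 0.1891
top [194.8 206.7] 481 [0.5349 0.231  0.0315] past -0.2432 lat 0.0802
side [257.9 153. ] 245 [0.6549 0.314  0.0315] past -0.3324 lat 0.1957
side [266.3 184.4] 297 [0.6372 0.1022 0.0315] past -0.12 lat 0.1892
```

View pics/p2.png

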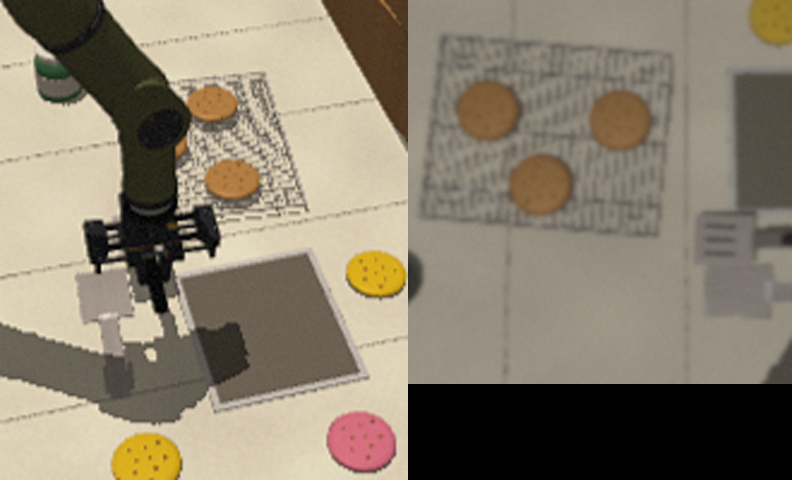

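All three cakes lie flat on the rack with clear gaps, and the sheet is empty. I return the spatula to its rest.

Request:
apply_moves([
  [-0.6, -0.3, -0.5],
  [-1.6, -0.7, -1.2],
  [-2.8, -1.2, -2],
  [-4, -1.7, -3],
  [-5.2, -2.2, -4],
  [-6.2, -2.6, -5],
  [-6.5, -2.7, -5.8],
  [-6.5, -2.7, -6],
], roll=[0, 0, 0, 0, 0, 0, 0, 0], gripper=[1, 1, 1, 1, 1, 1, 1, 1])

```text
clock: 27.88
tool_pos: [0.3706, -0.2265, 0.1036]
eef_rot: [0.019, 0.712, -0.018, 0.702]
contact_force: [-0.2, 0.9, -2.5]
opening: 0.22
```

Request:
apply_moves([
  [0, 0, 0],
  [0, 0, 0],
  [0, 0, 0],
  [0, 0, 0],
  [0, 0, 0],
  [0, 0, 0],
  [0, 0, 0],
  [0, 0, 0],
], roll=[0, 0, 0, 0, 0, 0, 0, 0], gripper=[1, 1, 1, 1, 1, 1, 1, 1])

```text
clock: 28.55
tool_pos: [0.3709, -0.2267, 0.1051]
eef_rot: [0.019, 0.711, -0.018, 0.703]
contact_force: [0.1, 0.6, -1.8]
opening: 0.223
```

```bash
python3 -c "
from h import *
rep()"
```

```text
t 28.55 p [ 0.3709 -0.2267  0.1051] q [ 0.56  0.75 -0.2   2.24  0.68  0.22 -0.3 ] F [ 0.1  0.6 -1.8] op 19.6 jawyaw -3.02 down [-0.012  0.001 -1.   ]
```

Request:
apply_moves([
  [-0.15, 0, -0.4],
  [-0.25, 0, -1],
  [-0.25, 0, -1.7],
  [-0.25, 0, -2.4],
  [-0.25, 0, -3],
  [-0.25, 0, -3.4],
  [-0.25, 0, -3.6],
  [-0.25, 0, -3.6],
], roll=[0, 0, 0, 0, 0, 0, 0, 0], gripper=[1, 1, 1, 1, 1, 1, 1, 1])

```text
clock: 29.22
tool_pos: [0.3682, -0.2265, 0.0685]
eef_rot: [0.019, 0.711, -0.018, 0.702]
contact_force: [-0.5, -0.7, -2.6]
opening: 0.222
```

Request:
apply_moves([
  [0, 0, -0.1],
  [0, 0, -0.2],
  [0, 0, -0.3],
  [0, 0, -0.4],
  [0, 0, -0.45],
  [0, 0, -0.45],
  [0, 0, -0.45],
  [0, 0, -0.45],
], roll=[0, 0, 0, 0, 0, 0, 0, 0], gripper=[1, 1, 1, 1, 1, 1, 1, 1])

```text
clock: 29.88
tool_pos: [0.3684, -0.2266, 0.0646]
eef_rot: [0.019, 0.711, -0.018, 0.703]
contact_force: [-0.6, 0.8, -1.5]
opening: 0.221
```

```bash
python3 - <<'E'
from h import *
rep()
s=cams.snapshot("side")["image"]; cv2.imwrite("pics/h1.png",cv2.resize(s[200:290,170:270],None,fx=5,fy=5,interpolation=cv2.INTER_CUBIC)[:,:,::-1])
E
```

```text
t 29.8833 p [ 0.3684 -0.2266  0.0646] q [ 0.48  0.84 -0.06  2.26  0.75  0.07 -0.36] F [-0.6  0.8 -1.5] op 19.4 jawyaw -3.02 down [-0.012  0.001 -1.   ]
```

View pics/h1.png

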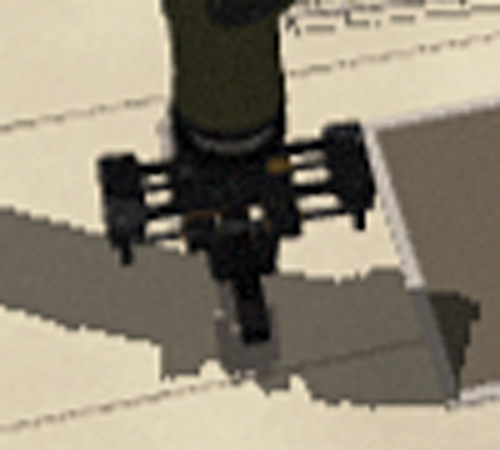

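The handle sits in line over its notch at the original grip pose. I settle half a millimetre and release.

Request:
apply_moves([
  [0, 0, -0.05],
  [0, 0, -0.05],
  [0, 0, -0.05],
  [0, 0, -0.05],
  [0, 0, -0.05],
  [0, 0, -0.05],
  [0, 0, -0.05],
  [0, 0, -0.05],
], roll=[0, 0, 0, 0, 0, 0, 0, 0], gripper=[1, 1, 2, 2.4, 3, 4, 5, 6])

```text
clock: 30.6
tool_pos: [0.3683, -0.2266, 0.0639]
eef_rot: [0.019, 0.711, -0.018, 0.703]
contact_force: [-0.3, -0.7, -0.5]
opening: 0.544
```

Request:
apply_moves([
  [0, 0, 0],
  [0, 0, 0.5],
  [0, 0, 1.5],
  [0, 0, 3],
  [0, 0, 5],
  [0, 0, 8],
  [0, 0, 11],
  [0, 0, 13],
], roll=[0, 0, 0, 0, 0, 0, 0, 0], gripper=[6, 6, 6, 6, 6, 6, 6, 6])

```text
clock: 31.27
tool_pos: [0.3683, -0.2267, 0.1966]
eef_rot: [0.019, 0.711, -0.019, 0.703]
contact_force: [-0.0, -0.2, -0.6]
opening: 0.683
```

Request:
apply_moves([
  [0.5, -2.5, 0.5],
  [1, -5.5, 1],
  [1.5, -8.5, 1.5],
  [2, -12, 2],
  [2.5, -15.5, 2.5],
  [3, -19, 3],
  [3, -22, 3],
  [3, -23, 3],
], roll=[0, 0, 0, 0, 0, 0, 0, 0], gripper=[6, 6, 6, 6, 6, 6, 6, 6])

```text
clock: 31.93
tool_pos: [0.3965, -0.4622, 0.2242]
eef_rot: [0.02, 0.711, -0.022, 0.703]
contact_force: [-0.5, -0.3, 0.2]
opening: 0.68
```

```bash
python3 - <<'E'
from h import *
rel(87,.0315)
s=cams.snapshot("top"); t=cams.snapshot("side")
g=cv2.cvtColor(s["image"],cv2.COLOR_RGB2GRAY).astype(float); P=[]
for c in range(305,333):
    col=g[243:262,c]; w=np.clip(80-col,0,None); P.append(ray(s,(c,243+(w*np.arange(len(col))).sum()/w.sum()),.072)[:2])
P=np.array(P);a=np.polyfit(P[:,1],P[:,0],1);print("top",np.polyval(a,-.2),90-np.degrees(np.arctan(a[0])))
print("blade row", g[246:256,255:300].mean(0).round(0).astype(int).tolist())
g=cv2.cvtColor(t["image"],cv2.COLOR_RGB2GRAY).astype(float); P=[]
for rr in range(242,266):
    row=g[rr,205:232]; w=np.clip(60-row,0,None); P.append(ray(t,(205+(w*np.arange(len(row))).sum()/w.sum(),rr),.066)[:2])
P=np.array(P);a=np.polyfit(P[:,1],P[:,0],1);print("side",np.polyval(a,-.2),90-np.degrees(np.arctan(a[0])))
a=cv2.resize(t["image"][100:300,160:350],(456,480),interpolation=cv2.INTER_CUBIC);b=cv2.resize(s["image"][220:280,250:350],(344,206),interpolation=cv2.INTER_CUBIC)
c=cv2.imread("pics/side0.png")[:,:,::-1][200:290,180:260];c=cv2.resize(c,(344,274))
cv2.imwrite("pics/f1.png",np.hstack([a,np.vstack([b,c])])[:,:,::-1])
E
```

```text
t 31.9333 p [ 0.3965 -0.4622  0.2242] q [ 1.08  0.75 -0.55  1.63  0.48  0.91  0.29] F [-0.5 -0.3  0.2] op 59.9 jawyaw -3.39 down [-0.012 -0.002 -1.   ]
M [-0.11  0.1  -0.01]
top [228.  179.9] 458 [0.6374 0.1065 0.0315] past -0.39 lat 0.2108
top [194.8 206.7] 483 [0.5351 0.2311 0.0315] past -0.5091 lat 0.1021
side [258. 153.] 244 [0.6551 0.3141 0.0315] past -0.5982 lat 0.2176
side [236.7 169.2] 254 [0.5366 0.229  0.0315] past -0.507 lat 0.1037
side [266.4 184.4] 298 [0.6376 0.102  0.0315] past -0.3855 lat 0.2112
top 0.36997429892494516 86.74216934115874
blade row [130, 130, 134, 137, 138, 138, 138, 134, 126, 117, 114, 113, 114, 116, 115, 111, 107, 104, 104, 103, 104, 104, 104, 105, 105, 106, 107, 109, 114, 115, 117, 116, 115, 111, 103, 96, 93, 94, 95, 95, 95, 95, 94, 93, 90]
side 0.390144498376252 68.78418692045155
```

View pics/f1.png

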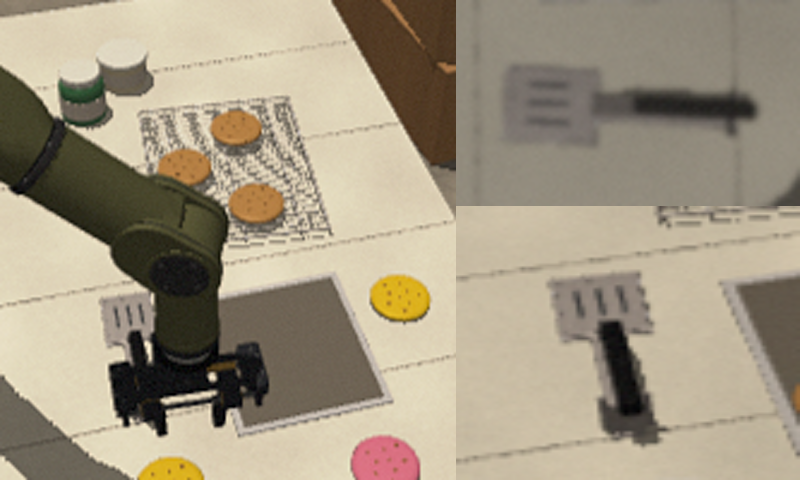

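The spatula is back: the top view agrees with the start within about 1 mm and 0.1°, though the side handle fit is spoiled by the hand in front. All three cakes are on the rack, so I hand in.

```bash
python3 -c "
from h import *
s=cams.snapshot('top')
for c,st in cakes(s):
    if 140<c[0]<350 and c[1]>100: print(c.round(1),st[4],ray(s,c,.0315).round(4))
print(r.finish_job())"
```

```text
[172.9 175.6] 472 [0.6547 0.3171 0.0315]
[228.  179.9] 458 [0.6373 0.1064 0.0315]
[194.8 206.6] 480 [0.5351 0.2311 0.0315]
the job is handed in; nothing more can be done
None
```

I moved both oat cakes that were on the sheet onto the cooling rack with the spatula, put the spatula back on its rest, and handed the job in at about 32 s.

- **Cakes:** they lie flat at about (0.655, 0.316) and (0.637, 0.105), at least 50 mm clear of each other and of the cake already there. That cake still reads (0.535, 0.231), as at the start. The sheet is empty.
- **Spatula:** seen from the top, it lies within about 1 mm and 0.1° of how it started.
- **Bystanders:** I never moved near the jar, tin and tub, but I did not re-measure them at the end.

**Checks that failed or disagreed:**
- **Side view:** the last side-view check of the spatula handle was no use (68.8°), because the hand was in front of it.
- **Grip point:** the arm reached a joint limit at the suggested grip point. I gripped the handle about 25 mm further back, with a tool tilt of about 0.7°, which did no harm that I could see.

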